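# Free the pawl and press the lid onto a paint tub

## Robot

A 7-joint arm with a two-finger parallel gripper is mounted at the origin on the work surface. World frame = base frame: x ahead of the robot, y to its left, z up, the work surface at z = 0. Lengths are in mm, angles in rad, forces in N, time in s.
With the tool pointing down it reaches from about 350 to 900 mm from the base axis. Payload 19.9 kg.
Tool frame: the origin (TCP) lies at the very end of the fingers, on their centre line; the grasp point (between the pads) lies 19 mm behind it; z points along the fingers, y is the line along which they close (so a half turn about z gives the same grasp; the last joint's range is limited). The gripper opens to 94 mm and grips with 3 to 60 N. Pads are 16 mm wide; open, the fingers measure 119 mm over their backs; the gripper's body (75 mm by 177 mm) begins 78 mm behind the grasp point.
Start: joints at [-1.153, 0.417, -0.01, 1.614, 0.005, 1.111, -0.053], TCP at [277.342, 560.071, 205.425] pointing down, gripper open.
Joint ranges: [-2.81, 2.81], [-0.39, 2.02], [-1.27, 1.25], [0.06, 2.57], [-1.19, 4.33], [0.19, 2], [-2.82, 2.82]. Speed limits (rad/s): [1.89, 1.89, 2.39, 2.39, 3.01, 3.01, 3.01].

## Interface

Orientations are given as a unit quaternion [x, y, z, w].
In Python, from rig import get_obs, get_image, finish_job, look_for, regions_of gives the robot as it stands. The module is installed in compiled form; this text tells all that it offers.
- The arm moves only by the shell command python3 -m creep 'ROWS' [OPENING] [FORCE]. ROWS is JSON, a list of rows, each an object with "offset": the shift along the tool's x, y, z in mm, a list of three; "twist": the turn, a rotation vector about the tool's x, y, z in rad, a list of three. In form: [{"offset": [dx, dy, dz], "twist": [rx, ry, rz]}, ...]. A call has 1 to 8 rows; each row shifts and turns the commanded pose from where the row before left it, along the tool's axes as they then stand; what a row does not reach is not made up. A row lasts 1/12 s, in which the tool goes at most 41.7 mm and 7.16 degrees, less where a joint would pass 70% of its speed; a pose out of reach is approached as far as the arm can. A call with a gripper value outside its range is refused whole. OPENING is the finger opening in mm, from 0 to 94, set as the call begins (- or left out, the last holds). The fingers move at their own pace and stop on an object; FORCE is the grip in N (left out, the last holds). Time passes only in rows, so rows that do not move let the fingers close. It gives the time, the measured TCP pose, the force, the opening and the grip force at its end, in the units of the state.
- get_obs(): the state, without advancing time (a new reading comes with each control period).
- get_image(name): name is "scene" or "top"; returns a dict with "img" (480x640x3 uint8, red, green, blue), "vertical_fov" (degrees; the focal length in pixels is half the picture's height over the tangent of half this angle, whatever the lens; pixels are square), "cx", "cy" (the principal point, pixels), "k1" (the pictures are not rectified: a ray, as slopes to the right and down, at radius r is drawn at 1 + k1 r^2 times it, then the intrinsics apply), "origin" and "orientation" of the camera in the world. Camera axes: x right, y down, z forward; pixel columns grow to the right and rows downward; lengths in mm; the calibration is good to about 2 mm. A picture is of the moment at which its call begins. There is no depth.
- finish_job(): hands the job in; it is judged then, once.
Trained networks look in the newest picture that a camera, given by its name, has taken for a name from the list of things; names that differ only in an ending like _2 or _b are one class to them, and where a whole thing is asked for, a point or a joint stands for the part that bears it (a point fixed in the world has none). Each returns a list of dicts, best first, with "conf" (0 to 1); they miss things now and then, are a little off and sometimes report something else, mostly with a low value. They report only what shows in the picture. A call takes as long as a camera call.
- look_for(label, camera): "bbox" ([left, top, width, height] in pixels, round what is visible of it).
- regions_of(label, camera): "pixels" (480x640 bool, what is visible of it) and "bbox" ([left, top, width, height] in pixels, round what is visible of it).
The state is a dict: "time": time; "joint_pos": joint angles; "dq": joint speeds; "joint_efforts": joint torques, N m; "tcp_pos": TCP position; "tcp_rot": TCP orientation; "contact_force": force on the tool from outside, world axes, zero at the start; "torque": the same for the moment, N m; "finger_gap": finger opening in mm; "grasp_force": force on a finger pad.
Only numpy, scipy, OpenCV 4.12 (cv2) and the standard library are available. Lean on these libraries where they do the work, as an engineer would, in place of code of your own. Each camera call takes 0.05 s, during which the arm holds its last target. There are 200 camera calls.

## Task

Close the paint tub with the lid press: press down the orange tab behind the press to free its ratchet pawl, then push the red handle of the raised arm down until the arm has pressed the tub's lid fully home, and draw back. Only press and push, lift nothing; do not press the lid with the hand, and leave the two pigment bottles and the tub of stirring sticks standing where they are.

Things in the scene. Friction and masses are not known exactly. Their poses are not given: they have to be found in the camera images.
- press_hinge (a point): Hinge of the press arm, fixed, 165 mm above the table. The blue press (base plate 310 x 150 mm, 15 mm thick) is bolted down; pawl_tab, press_hinge, lid_top and handle all lie in one upright plane. The point's own x axis is level and points from the hinge to the handle side, z is up. The tub's axis is 120 mm from the hinge on the handle side.
- handle (a point): Middle of the axis of the red cross handle, 220 mm from the hinge along the yellow arm. A level round bar, 110 mm long, 28 mm thick: its top is always 14 mm above this point. Moves on a circle about press_hinge, from about 320 mm high down to 165 mm. Pushing down takes about 5 N, and 8 to 12 N over the last 8 mm at the lid. The arm stays at any height it is left at.
- pawl_tab (a point): Middle of the top face of the orange tab of the pawl, a level plate 40 mm (along the press) x 44 mm, 228 mm high, 133 mm behind the hinge, away from the handle, with free space above. The pawl is a see-saw: pressing the tab straight down 20 mm to its stop lifts its nose out of the arm's teeth. Takes about 3 N; the pawl stays where it is left.
- press_pawl (a joint): Angle of the pawl (rad): 0 engaged in the teeth, 0.34 at its stop with the tab fully pressed. The nose clears the teeth above about 0.15; take it beyond 0.22 before pushing the arm.
- press_arm (a joint): Angle of the arm above level (rad): 0.75 to 0.85 at the start, about 0 when the arm is down and the lid home. With the pawl engaged a tooth stops it hard at 0.74 to 0.70. It can be pulled up to 1.1, but must not pass 1.0.
- tub_lid (a joint): How far the orange lid has been pressed down onto the tub (m): 0 lying loosely, 8 mm proud; 0.008 fully home. The lid (98 mm across) only slides straight down, stiffly (10 N), and stays where it is left. A black rubber dome under the arm presses its middle, from about 0.07 rad of arm angle downward.
- lid_top (a point): Middle of the top face of the orange lid, 128 mm high at the start, 120 mm high when home. Not to be touched by the hand.
- yellow_bottle: Square yellow pigment bottle with black cap, 62 x 62 mm, 155 mm tall, loose; origin at the centre of its underside. A bystander on the far side of the press.
- red_bottle: The same bottle in red; a bystander, loose.
- stick_tub: White tub of wooden stirring sticks, 82 mm across, about 145 mm tall, loose; origin at the centre of its underside. A bystander.

How it is judged:
By the outcome, as a careful person would: the job done as asked, in the order asked, and still so for the second after the job is handed in, with the robot touching nothing.
It also fails if it takes over 43 s, if anything falls off the work surface, if the arm or the gripper's body presses on something with over 40 N, if the wrist force passes 120 N, or if a joint passes its speed limit or range.

## Working session

There is one attempt and no reset: what is moved stays moved. The work goes in short steps, Python scripts to look and compute and a shell command to move; the robot and the scene stay as the last step left them, time stands still between calls to the robot, and variables do not carry over. Pictures are saved under pics/ and viewed, at most 10 in all, crops included, and the job is handed in when it is done.

```bash
mkdir -p pics; cat > h.py <<'E'
import numpy as np, cv2
from rig import *
from scipy.spatial.transform import Rotation as R
def ray(c,u,v):
    f=240/np.tan(np.radians(c["vertical_fov"])/2)
    d=np.array([(u-c["cx"])/f,(v-c["cy"])/f]); s=d.copy()
    for _ in range(30): s=d/(1+c["k1"]*(s@s))
    return np.array(c["origin"],float), R.from_quat(c["orientation"]).apply([s[0],s[1],1])
def atz(c,u,v,z):
    o,d=ray(c,u,v); return o+d*(z-o[2])/d[2]
def proj(c,p):
    f=240/np.tan(np.radians(c["vertical_fov"])/2)
    q=R.from_quat(c["orientation"]).inv().apply(np.array(p,float)-c["origin"]); s=q[:2]/q[2]
    s=s*(1+c["k1"]*(s@s)); return s*f+[c["cx"],c["cy"]]
def tri(c1,p1,c2,p2):
    o1,d1=ray(c1,*p1);o2,d2=ray(c2,*p2)
    A=np.stack([d1,-d2],1);t=np.linalg.lstsq(A,o2-o1,rcond=None)[0]
    a=o1+d1*t[0];b=o2+d2*t[1];return (a+b)/2,np.linalg.norm(a-b)
E
python3 - <<'E'
from h import *
o=get_obs();print(o["time"],o["tcp_pos"],o["tcp_rot"],o["finger_gap"])
for n in("scene","top"):
    c=get_image(n);cv2.imwrite(f"pics/{n}0.png",c["img"][:,:,::-1])
    print(n,np.round(c["origin"]),c["vertical_fov"],np.round(R.from_quat(c["orientation"]).as_matrix()[:,2],2))
    for l in("handle","pawl_tab","lid_top","yellow_bottle","red_bottle","stick_tub"):
        for r in regions_of(l,n)[:2]:
            v,u=np.nonzero(r["pixels"]);print(l,round(r["conf"],2),r["bbox"],u.mean().round(1),v.mean().round(1))
E
```

```text
0.0 [277.20309806 559.75482043 204.83357688] [ 2.27865673e-01  9.73692389e-01 -5.98868119e-04 -8.45692354e-05] 94.10588359278542
scene [936. -30. 695.] 57.39656670325078 [-0.55  0.17 -0.82]
handle 0.94 [256.3, 77.3, 80.5, 208.0] 293.9 139.4
pawl_tab 0.95 [245.7, 211.5, 41.5, 124.5] 271.0 288.5
lid_top 0.97 [266.8, 179.6, 58.9, 49.1] 301.0 202.5
lid_top 0.32 [377.1, 305.9, 56.7, 69.0] 401.4 340.4
yellow_bottle 0.86 [372.7, 304.3, 59.2, 70.4] 401.4 340.2
red_bottle 0.89 [363.1, 234.7, 52.4, 75.0] 391.1 271.1
stick_tub 0.88 [366.9, 161.6, 41.8, 78.6] 386.3 203.2
top [497.  77. 836.] 54.01193165051414 [ 0.11  0.06 -0.99]
handle 0.7 [287.5, 215.4, 100.0, 150.8] 346.0 312.0
pawl_tab 0.78 [383.0, 106.3, 61.2, 112.3] 412.7 149.0
lid_top 0.74 [311.0, 262.8, 71.0, 66.5] 347.7 296.7
lid_top 0.72 [286.0, 217.2, 99.0, 149.2] 346.4 311.6
yellow_bottle 0.6 [274.3, 104.7, 47.7, 64.3] 297.1 136.8
yellow_bottle 0.28 [214.9, 264.1, 57.1, 57.2] 243.9 292.2
red_bottle 0.83 [250.8, 176.3, 56.8, 55.3] 277.9 203.4
red_bottle 0.31 [286.7, 215.8, 101.9, 151.6] 346.4 311.5
stick_tub 0.78 [214.2, 266.9, 57.3, 51.4] 243.9 291.8
stick_tub 0.26 [316.4, 264.7, 64.0, 64.1] 347.6 296.7
```

View pics/scene0.png

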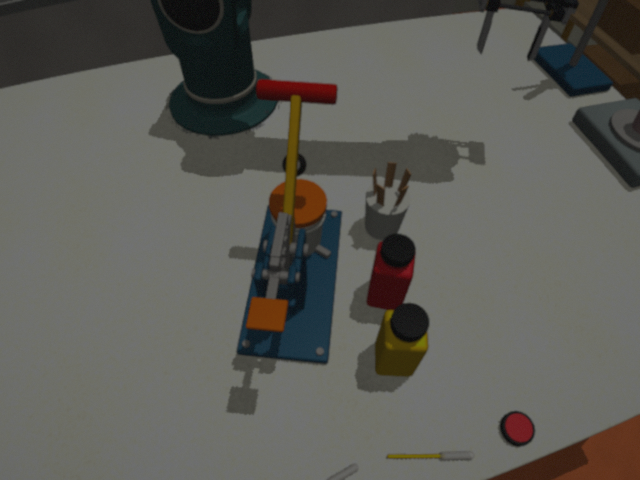

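View pics/top0.png

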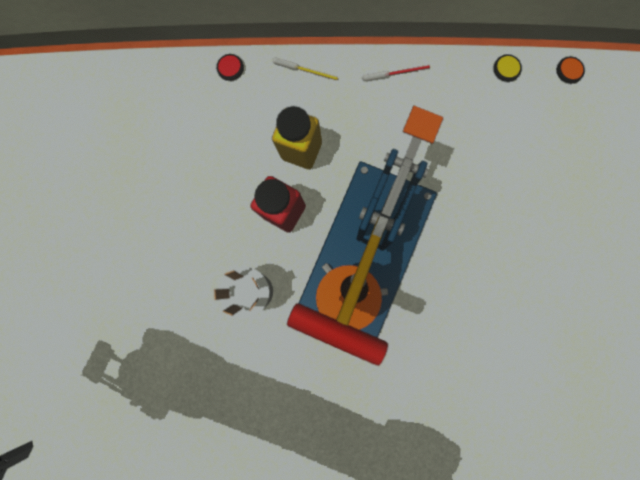

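The scene view shows the tab at about (268,314) and the handle bar at (297,92). The top view shows the tab at (423,125) and the handle at (338,334). The bystanders stand on the +y side of the press.

```bash
python3 - <<'E'
from h import *
S=get_image("scene");T=get_image("top")
def cen(c,kind,roi):
    hsv=cv2.cvtColor(c["img"],cv2.COLOR_RGB2HSV);H,s,v=cv2.split(hsv)
    m=(s>170)&(v>90)&(((H>6)&(H<16)) if kind=="o" else ((H<5)|(H>174)))
    x0,x1,y0,y1=roi;z=np.zeros_like(m);z[y0:y1,x0:x1]=m[y0:y1,x0:x1]
    (u,w),sz,a=cv2.minAreaRect(np.argwhere(z)[:,::-1].astype(np.float32));print(kind,u,w,sz,a);return u,w
ts=cen(S,"o",(235,300,285,345));tt=cen(T,"o",(395,450,95,150))
hs=cen(S,"r",(245,345,70,110));ht=cen(T,"r",(280,395,300,370))
print("tab",atz(S,*ts,228),atz(T,*tt,228),tri(S,ts,T,tt))
h,e=tri(S,hs,T,ht);print("handle",h,e)
t=(atz(S,*ts,228)+atz(T,*tt,228))/2
d=h-t;d[2]=0;L=np.linalg.norm(d);d/=L;hin=t+d*133;hin[2]=165
print("dir",d,np.arctan2(d[1],d[0]),"L",L,"hinge",hin,"arm r",np.linalg.norm(h-hin),"ang",np.arctan2(h[2]-165,L-133))
for th in(0.8,.4,0):print(th,hin+d*220*np.cos(th)+[0,0,220*np.sin(th)])
lt=hin+d*120;lt[2]=128;print("lid",lt,proj(S,lt),proj(T,lt))
o=get_obs();M=R.from_quat(o["tcp_rot"]).as_matrix();print(M.round(3),o["time"],o["tcp_pos"])
E
```

```text
o 266.5148620605469 313.35150146484375 (37.31389236450195, 30.448139190673828) 5.710593223571777
o 422.72412109375 124.18965911865234 (30.82542610168457, 26.925825119018555) 21.801406860351562
r 296.5088195800781 85.88528442382812 (77.38677215576172, 7.823042869567871) 4.39870548248291
r 336.8664245605469 334.89385986328125 (101.6300048828125, 21.93155860900879) 24.443954467773438
tab [710.15314168 -23.26499106 228.        ] [709.59234228 -24.5819162  228.        ] (array([709.8267483 , -23.94101936, 227.69432668]), np.float64(1.400887101379276))
handle [443.10558283  84.64691228 330.89437395] 2.6406903054786097
dir [-0.92622884  0.37696171  0.        ] 2.755078836022169 L 288.014307902051 hinge [586.68430587  26.21245376 165.        ] arm r 227.04708534066935 ang 0.8192891135006639
0.8 [444.71613903  83.99143925 322.81834   ]
0.4 [398.99938895 102.59749369 250.67203531]
0 [382.91396043 109.14402988 165.        ]
lid [475.53684472  71.44785891 128.        ] [296.79557112 201.13822015] [347.34987285 298.12061874]
[[-0.896  0.444  0.   ]
 [ 0.444  0.896 -0.   ]
 [-0.     0.    -1.   ]] 0.8 [277.36001102 560.09297702 205.46008131]
```

```bash
python3 -m creep '[{"offset":[0,0,-26],"twist":[0,0,0.12]},{"offset":[0,0,-26],"twist":[0,0,0.12]},{"offset":[0,0,-26],"twist":[0,0,0.12]},{"offset":[0,0,-26],"twist":[0,0,0.12]},{"offset":[0,0,-26],"twist":[0,0,0.12]},{"offset":[0,0,-26],"twist":[0,0,0.12]},{"offset":[0,0,-26],"twist":[0,0,0.12]},{"offset":[0,0,-26],"twist":[0,0,0.12]}]' 0 20
python3 -m creep '[{"offset":[0,0,0],"twist":[0,0,0.11]},{"offset":[0,0,0],"twist":[0,0,0.11]},{"offset":[0,0,0],"twist":[0,0,0.11]},{"offset":[0,0,0],"twist":[0,0,0.11]},{"offset":[0,0,0],"twist":[0,0,0.10]},{"offset":[0,0,0],"twist":[0,0,0]}]'
cat > g.py <<'E'
import sys
from h import *
o=get_obs();M=R.from_quat(o["tcp_rot"]);g=np.array(eval(sys.argv[1]),float)-o["tcp_pos"]
print("t",round(o["time"],2),"p",np.round(o["tcp_pos"],1),"F",np.round(o["contact_force"],1),"gap",round(o["finger_gap"],1))
print("tool offset",M.inv().apply(g).round(1)); m=M.as_matrix()
print("y az",np.arctan2(m[1,1],m[0,1]),"z",m[:,2].round(3))
E
python3 g.py '[710,-24,413]'
```

```text
time: 1.47
tcp_pos: [277.2, 559.9, 414.9]
tcp_rot: [0.654, 0.757, 0.0, -0.0]
contact_force: [1.1, -0.1, -0.1]
finger_gap: 43.9
grasp_force: 0.0
time: 1.97
tcp_pos: [277.3, 560.1, 413.4]
tcp_rot: [0.832, 0.555, -0.0, 0.0]
contact_force: [0.4, 0.4, 0.5]
finger_gap: 4.1
grasp_force: 0.0
t 1.97 p [277.3 560.1 413.4] F [0.4 0.4 0.5] gap 4.1
tool offset [-3.732e+02  6.239e+02  5.000e-01]
y az -0.3941128185291318 z [ 0. -0. -1.]
```

```bash
python3 -m creep '[{"offset":[-15,26,0],"twist":[0,0,0]},{"offset":[-20,34,0],"twist":[0,0,0]},{"offset":[-20,34,0],"twist":[0,0,0]},{"offset":[-20,34,0],"twist":[0,0,0]},{"offset":[-20,34,0],"twist":[0,0,0]},{"offset":[-20,34,0],"twist":[0,0,0]},{"offset":[-20,34,0],"twist":[0,0,0]},{"offset":[-20,34,0],"twist":[0,0,0]}]'
python3 -m creep '[{"offset":[-20,34,0],"twist":[0,0,0]},{"offset":[-20,34,0],"twist":[0,0,0]},{"offset":[-20,34,0],"twist":[0,0,0]},{"offset":[-20,34,0],"twist":[0,0,0]},{"offset":[-20,34,0],"twist":[0,0,0]},{"offset":[-20,34,0],"twist":[0,0,0]},{"offset":[-20,34,0],"twist":[0,0,0]},{"offset":[-15,20,0],"twist":[0,0,0]}]'
python3 g.py '[710,-24,250]'
```

```text
time: 2.63
tcp_pos: [463.6, 314.8, 413.7]
tcp_rot: [0.829, 0.559, 0.0, -0.0]
contact_force: [0.8, -0.2, -0.2]
finger_gap: 0.5
grasp_force: 0.0
time: 3.3
tcp_pos: [644.3, 71.8, 413.0]
tcp_rot: [0.83, 0.558, -0.0, 0.0]
contact_force: [-0.4, 1.3, 0.5]
finger_gap: 0.5
grasp_force: 0.0
t 3.3 p [644.3  71.8 413. ] F [-0.4  1.3  0.5] gap 0.5
tool offset [-63.7  97.  163.1]
y az -0.38713267397888934 z [-0.    -0.001 -1.   ]
```

```bash
python3 -m creep '[{"offset":[-21,32,0],"twist":[0,0,0]},{"offset":[-21,32,0],"twist":[0,0,0]},{"offset":[-21,33,0],"twist":[0,0,0]},{"offset":[0,0,40],"twist":[0,0,0]},{"offset":[0,0,40],"twist":[0,0,0]},{"offset":[0,0,40],"twist":[0,0,0]},{"offset":[0,0,35],"twist":[0,0,0]},{"offset":[0,0,0],"twist":[0,0,0]}]'
python3 g.py '[710,-24,208]'
python3 -c "
from h import *
for n in('scene','top'):
    c=get_image(n);u,v=map(int,proj(c,[710,-24,228]));print(n,u,v);cv2.imwrite(f'pics/{n}1.png',cv2.resize(c['img'][max(0,v-90):v+90,u-110:u+110,::-1],None,fx=3,fy=3))"
```

```text
time: 3.97
tcp_pos: [705.9, -19.1, 251.3]
tcp_rot: [0.829, 0.559, -0.004, -0.003]
contact_force: [-0.7, 1.4, -1.1]
finger_gap: 0.4
grasp_force: 0.0
t 3.97 p [705.9 -19.1 251.3] F [-0.7  1.4 -1.1] gap 0.4
tool offset [-2.8  6.  43.3]
y az -0.38552354422285123 z [-0.009  0.    -1.   ]
scene 265 313
top 422 123
```

View pics/scene1.png

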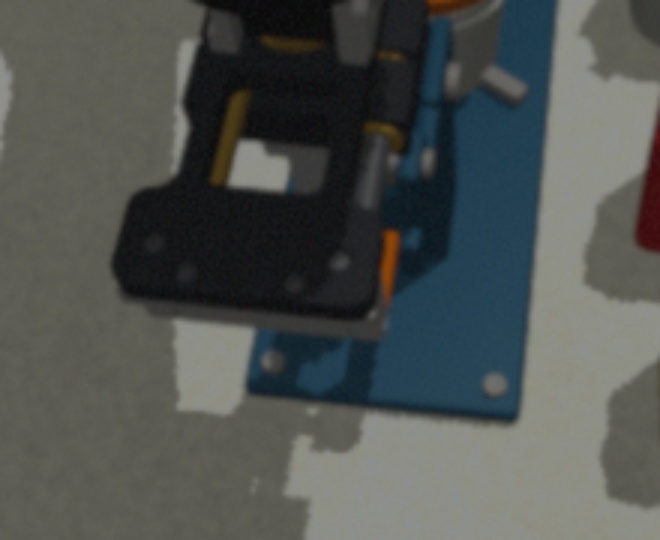

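The gripper hides the fingertip and nearly all of the tab; only an orange sliver shows at about (390,265) in the crop, which fits the measured position. I'll press in small steps.

```bash
python3 -m creep '[{"offset":[-3,6,5],"twist":[0,0,0]},{"offset":[0,0,8],"twist":[0,0,0]},{"offset":[0,0,8],"twist":[0,0,0]},{"offset":[0,0,6],"twist":[0,0,0]},{"offset":[0,0,4],"twist":[0,0,0]},{"offset":[0,0,4],"twist":[0,0,0]},{"offset":[0,0,0],"twist":[0,0,0]}]'
python3 -m creep '[{"offset":[0,0,3],"twist":[0,0,0]},{"offset":[0,0,3],"twist":[0,0,0]},{"offset":[0,0,0],"twist":[0,0,0]}]'
```

```text
time: 4.65
tcp_pos: [713.1, -24.8, 223.0]
tcp_rot: [0.83, 0.557, -0.0, 0.0]
contact_force: [-0.4, 0.3, 0.3]
finger_gap: 0.5
grasp_force: 0.0
time: 4.9
tcp_pos: [713.1, -24.9, 217.1]
tcp_rot: [0.83, 0.557, 0.0, 0.0]
contact_force: [1.0, 0.2, 0.6]
finger_gap: 0.5
grasp_force: 0.6
```

```bash
python3 -m creep '[{"offset":[0,0,3],"twist":[0,0,0]},{"offset":[0,0,0],"twist":[0,0,0]}]'
python3 -m creep '[{"offset":[0,0,3],"twist":[0,0,0]},{"offset":[0,0,0],"twist":[0,0,0]}]'
python3 -c "
from h import *
for n in('scene','top'):
    c=get_image(n);u,v=map(int,proj(c,[710,-24,228]));cv2.imwrite(f'pics/{n}2.png',cv2.resize(c['img'][max(0,v-90):v+90,u-110:u+110,::-1],None,fx=3,fy=3))"
```

```text
time: 5.07
tcp_pos: [713.0, -24.8, 214.1]
tcp_rot: [0.83, 0.557, -0.0, -0.0]
contact_force: [1.3, 0.2, 0.6]
finger_gap: 0.8
grasp_force: 0.6
time: 5.23
tcp_pos: [712.9, -24.8, 210.9]
tcp_rot: [0.83, 0.557, -0.0, -0.0]
contact_force: [-0.1, 0.2, 0.7]
finger_gap: 0.6
grasp_force: 0.6
```

View pics/scene2.png

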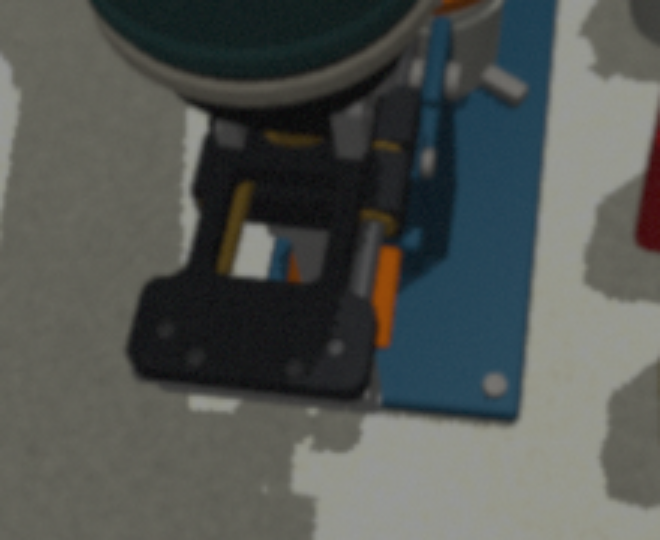

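The visible tab edge now spans about image rows 305–338, up from 298–330, so the tab is going down under the finger. I'll continue to the stop.

```bash
python3 -m creep '[{"offset":[0,0,2],"twist":[0,0,0]},{"offset":[0,0,1],"twist":[0,0,0]},{"offset":[0,0,0],"twist":[0,0,0]}]'
python3 -m creep '[{"offset":[0,0,1],"twist":[0,0,0]},{"offset":[0,0,1],"twist":[0,0,0]},{"offset":[0,0,0],"twist":[0,0,0]}]'
python3 -c "
from h import *
c=get_image('scene')
for z in(228,208):print(z,proj(c,[710,-24,z]))"
```

```text
time: 5.58
tcp_pos: [713.0, -24.8, 208.7]
tcp_rot: [0.83, 0.557, 0.0, -0.0]
contact_force: [-1.4, -0.1, 3.2]
finger_gap: 0.3
grasp_force: 1.4
time: 5.83
tcp_pos: [713.4, -24.8, 208.1]
tcp_rot: [0.83, 0.557, 0.001, 0.0]
contact_force: [-5.9, 0.5, 17.6]
finger_gap: 0.5
grasp_force: 7.3
228 [265.86838918 313.3943734 ]
208 [267.40723434 320.52595552]
```

The force is up to 17.6 N at z 208, which matches the stop. I'll draw up and check that the pawl stayed down.

```bash
python3 -m creep '[{"offset":[0,0,-10],"twist":[0,0,0]},{"offset":[0,0,-36],"twist":[0,0,0]},{"offset":[0,0,-40],"twist":[0,0,0]},{"offset":[0,0,-40],"twist":[0,0,0]},{"offset":[0,0,-40],"twist":[0,0,0]},{"offset":[0,0,-40],"twist":[0,0,0]},{"offset":[0,0,0],"twist":[0,0,0]}]'
python3 g.py '[445,84,413]'
python3 -c "
from h import *
c=get_image('scene');cv2.imwrite('pics/s3.png',c['img'][:,:,::-1])"
```

```text
time: 6.47
tcp_pos: [714.1, -25.5, 421.0]
tcp_rot: [0.83, 0.557, 0.004, 0.003]
contact_force: [0.4, -0.7, 0.1]
finger_gap: 0.5
grasp_force: 0.0
t 6.47 p [714.1 -25.5 421. ] F [ 0.4 -0.7  0.1] gap 0.5
tool offset [  -0.7 -290.5    5.3]
y az -0.3888447377332737 z [ 0.01  -0.001 -1.   ]
```

View pics/s3.png

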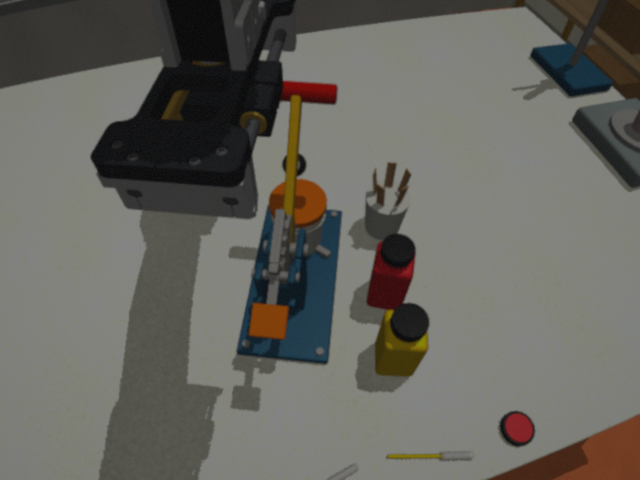

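The tab now sits at about (269,321), which matches the pressed height, and it stayed there. The bystanders haven't moved. Next I go over the handle.

```bash
python3 -m creep '[{"offset":[0,-36,0],"twist":[0,0,0]},{"offset":[0,-41,0],"twist":[0,0,0]},{"offset":[0,-41,0],"twist":[0,0,0]},{"offset":[0,-41,0],"twist":[0,0,0]},{"offset":[0,-41,0],"twist":[0,0,0]},{"offset":[0,-41,0],"twist":[0,0,0]},{"offset":[0,-41,0],"twist":[0,0,0]},{"offset":[0,0,0],"twist":[0,0,0]}]'
python3 g.py '[445,84,347]'
```

```text
time: 7.18
tcp_pos: [447.2, 84.7, 412.8]
tcp_rot: [0.829, 0.559, 0.001, -0.001]
contact_force: [-0.1, 0.4, -0.5]
finger_gap: 0.5
grasp_force: 0.0
t 7.18 p [447.2  84.7 412.8] F [-0.1  0.4 -0.5] gap 0.5
tool offset [-1.6 -1.7 65.8]
y az -0.3838385795681351 z [-0.     0.003 -1.   ]
```

```bash
python3 -m creep '[{"offset":[-1,-2,34],"twist":[0,0,0]},{"offset":[0,0,28],"twist":[0,0,0]},{"offset":[0,-2,8],"twist":[0,0,0]},{"offset":[0,-5,6],"twist":[0,0,0]},{"offset":[0,-5,6],"twist":[0,0,0]},{"offset":[0,0,0],"twist":[0,0,0]}]'
python3 g.py '[411.5,97.5,293]'
```

```text
time: 7.68
tcp_pos: [438.2, 86.8, 330.6]
tcp_rot: [0.83, 0.557, -0.0, -0.0]
contact_force: [-1.0, 0.7, 0.9]
finger_gap: 0.9
grasp_force: 0.0
t 7.68 p [438.2  86.8 330.6] F [-1.   0.7  0.9] gap 0.9
tool offset [ -0.2 -28.7  37.6]
y az -0.38869265244203566 z [-0. -0. -1.]
```

```bash
python3 -m creep '[{"offset":[0,-7,9],"twist":[0,0,0]},{"offset":[0,-7,9],"twist":[0,0,0]},{"offset":[0,-7,9],"twist":[0,0,0]},{"offset":[0,-6,9],"twist":[0,0,0]},{"offset":[0,-6,10],"twist":[0,0,0]},{"offset":[0,0,0],"twist":[0,0,0]}]'
python3 g.py '[399,102.6,265]'
python3 -c "
from h import *
c=get_image('top');cv2.imwrite('pics/t4.png',c['img'][:,:,::-1])
c=get_image('scene');cv2.imwrite('pics/s4.png',c['img'][:,:,::-1])"
```

```text
time: 8.18
tcp_pos: [407.3, 99.7, 284.3]
tcp_rot: [0.83, 0.558, -0.0, -0.0]
contact_force: [0.4, 0.8, 0.1]
finger_gap: 0.1
grasp_force: 0.0
t 8.18 p [407.3  99.7 284.3] F [0.4 0.8 0.1] gap 0.1
tool offset [-0.5 -8.8 19.3]
y az -0.3878827094894734 z [-0.001  0.    -1.   ]
```

View pics/s4.png

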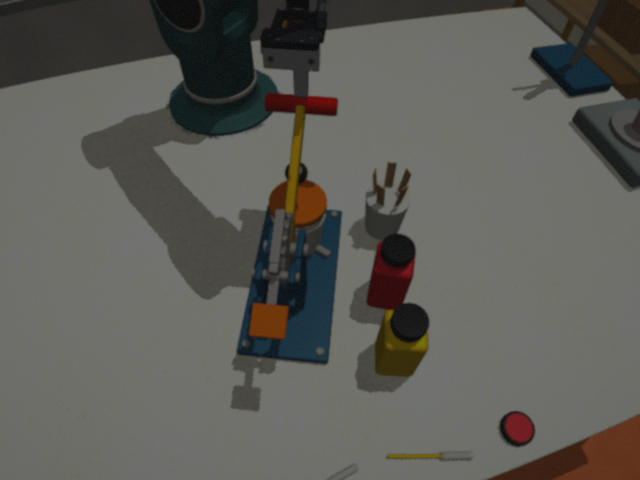

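The handle has moved from (297,92) to (301,104), so it did go down. With no force reading, though, the finger may have slipped off on the robot side. I'll fit the arm angle.

```bash
cat > th.py <<'E'
from h import *
hin=np.array([586.7,26.2,165]);d=np.array([-.926,.377,0])
def hp(th):return hin+d*220*np.cos(th)+[0,0,220*np.sin(th)]
if __name__=="__main__":
    for n in("scene","top"):
        c=get_image(n)
        H,s,v=cv2.split(cv2.cvtColor(c["img"],cv2.COLOR_RGB2HSV));m=(s>150)&(v>50)&((H<5)|(H>174))
        k,L,st,ce=cv2.connectedComponentsWithStats(m.astype(np.uint8))
        for th in(.8,.7,.65,.6,.55,.5,.4,.2,.05,0):print(n,th,proj(c,hp(th)).round(1),"top",proj(c,hp(th)+[0,0,14]).round(1))
        print([(st[i].tolist(),ce[i].round(1)) for i in range(1,k) if st[i,4]>200],"tip",proj(c,get_obs()["tcp_pos"]))
E
python3 th.py
```

```text
scene 0.8 [295.6  91.6] top [295.2  83. ]
scene 0.7 [297.3  94.6] top [297.   86.3]
scene 0.65 [298.1  96.6] top [297.9  88.5]
scene 0.6 [298.9  98.9] top [298.6  90.9]
scene 0.55 [299.6 101.5] top [299.3  93.7]
scene 0.5 [300.2 104.3] top [300.   96.7]
scene 0.4 [301.3 110.7] top [301.1 103.4]
scene 0.2 [302.8 125.9] top [302.6 119.3]
scene 0.05 [303.5 139. ] top [303.3 132.8]
scene 0 [303.6 143.6] top [303.5 137.6]
[([265, 94, 72, 19, 929], array([301.3, 102.5])), ([369, 242, 45, 67, 1237], array([389.2, 279.8])), ([505, 413, 28, 30, 632], array([518.6, 427.4]))] tip [300.14617731  96.57602228]
top 0.8 [336.4 332.2] top [336.2 333.6]
top 0.7 [331.3 343.2] top [331.  344.9]
top 0.65 [329.1 347.9] top [328.7 349.6]
top 0.6 [327.1 352. ] top [326.7 353.9]
top 0.55 [325.4 355.7] top [324.9 357.5]
top 0.5 [323.8 358.7] top [323.3 360.7]
top 0.4 [321.4 363.4] top [320.9 365.4]
top 0.2 [319.  367.2] top [318.4 369.1]
top 0.05 [319.1 365.8] top [318.5 367.5]
top 0 [319.4 364.6] top [318.9 366.3]
[([218, 55, 23, 21, 369], array([228.7,  65.3])), ([252, 187, 47, 38, 429], array([278.7, 208.8]))] tip [323.27898874 359.91580835]
```

The arm is at about 0.50 rad and the tip is right on the bar's top, so I'll go on along the arc.

```bash
python3 -m creep '[{"offset":[0,-5,10],"twist":[0,0,0]},{"offset":[0,-4,10],"twist":[0,0,0]},{"offset":[0,-4,10],"twist":[0,0,0]},{"offset":[0,-4,10],"twist":[0,0,0]},{"offset":[0,-3,11],"twist":[0,0,0]},{"offset":[0,-2,11],"twist":[0,0,0]},{"offset":[0,0,0],"twist":[0,0,0]}]'
python3 g.py '[384,108.7,201]'
python3 th.py | grep '\['|grep -v '0\.[5678]'
```

```text
time: 8.97
tcp_pos: [387.1, 107.3, 221.1]
tcp_rot: [0.83, 0.557, -0.001, -0.0]
contact_force: [-0.0, 0.7, -1.0]
finger_gap: 0.4
grasp_force: 0.0
t 8.97 p [387.1 107.3 221.1] F [-0.   0.7 -1. ] gap 0.4
tool offset [ 0.2 -3.4 20.2]
y az -0.38877589258232764 z [-0.002 -0.001 -1.   ]
scene 0.2 [302.8 125.9] top [302.6 119.3]
scene 0.05 [303.5 139. ] top [303.3 132.8]
scene 0 [303.6 143.6] top [303.5 137.6]
[([271, 118, 65, 17, 715], array([304.4, 125.5])), ([370, 242, 44, 67, 1267], array([389.2, 280.4])), ([505, 413, 28, 30, 631], array([518.6, 427.4]))] tip [302.56232508 119.84372183]
top 0.4 [321.4 363.4] top [320.9 365.4]
top 0.2 [319.  367.2] top [318.4 369.1]
top 0.05 [319.1 365.8] top [318.5 367.5]
top 0 [319.4 364.6] top [318.9 366.3]
[([218, 55, 23, 21, 371], array([228.7,  65.3])), ([252, 187, 47, 38, 431], array([278.7, 208.7])), ([280, 343, 21, 19, 234], array([289.3, 351.9]))] tip [318.66854061 368.26175513]
```

```bash
python3 -m creep '[{"offset":[0,-2,10],"twist":[0,0,0]},{"offset":[0,-1,10],"twist":[0,0,0]},{"offset":[0,-1,6],"twist":[0,0,0]},{"offset":[0,0,5],"twist":[0,0,0]},{"offset":[0,0,0],"twist":[0,0,0]}]'
python3 -m creep '[{"offset":[0,0,4],"twist":[0,0,0]},{"offset":[0,0,4],"twist":[0,0,0]},{"offset":[0,0,0],"twist":[0,0,0]}]'
python3 -m creep '[{"offset":[0,0,3],"twist":[0,0,0]},{"offset":[0,0,0],"twist":[0,0,0]},{"offset":[0,0,0],"twist":[0,0,0]}]'
```

```text
time: 9.48
tcp_pos: [384.3, 109.0, 191.3]
tcp_rot: [0.83, 0.557, -0.0, 0.0]
contact_force: [0.9, -0.5, 0.0]
finger_gap: 0.4
grasp_force: 0.0
time: 9.73
tcp_pos: [384.1, 109.0, 183.5]
tcp_rot: [0.83, 0.557, -0.0, -0.0]
contact_force: [0.0, 0.3, 1.1]
finger_gap: 0.7
grasp_force: 0.0
time: 9.98
tcp_pos: [384.5, 108.7, 180.7]
tcp_rot: [0.83, 0.557, 0.0, 0.0]
contact_force: [1.1, 0.8, -0.2]
finger_gap: 0.5
grasp_force: 0.1
```

The force should show about 10 N by now, so I'll check.

```bash
python3 th.py | grep '\['|grep -v '0\.[45678]'
python3 -c "
from h import *
c=get_image('scene');cv2.imwrite('pics/s5.png',cv2.resize(c['img'][60:360,220:440,::-1],None,fx=2,fy=2))"
```

```text
scene 0.2 [302.8 125.9] top [302.6 119.3]
scene 0.05 [303.5 139. ] top [303.3 132.8]
scene 0 [303.6 143.6] top [303.5 137.6]
[([274, 134, 62, 18, 665], array([305.1, 141.7])), ([368, 242, 46, 67, 1361], array([389.2, 281.2])), ([505, 413, 28, 30, 631], array([518.6, 427.3]))] tip [303.42858909 137.48171185]
top 0.2 [319.  367.2] top [318.4 369.1]
top 0.05 [319.1 365.8] top [318.5 367.5]
top 0 [319.4 364.6] top [318.9 366.3]
[([218, 55, 23, 21, 369], array([228.7,  65.3])), ([252, 187, 47, 38, 429], array([278.7, 208.8]))] tip [319.14943671 365.43687857]
```

View pics/s5.png

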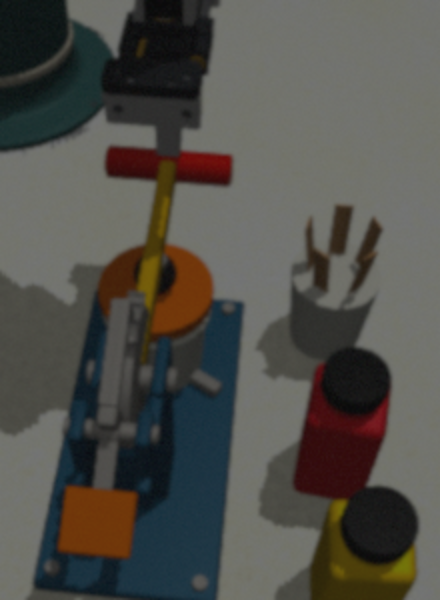

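The bar is at (305,142), about 0.01–0.02 rad, and the dome is on the lid. I'll push on until it stops firmly.

```bash
python3 -m creep '[{"offset":[0,0,2],"twist":[0,0,0]},{"offset":[0,0,0],"twist":[0,0,0]},{"offset":[0,0,0],"twist":[0,0,0]}]'
python3 -m creep '[{"offset":[0,0,1],"twist":[0,0,0]},{"offset":[0,0,0],"twist":[0,0,0]},{"offset":[0,0,0],"twist":[0,0,0]}]'
```

```text
time: 10.38
tcp_pos: [384.4, 108.8, 178.6]
tcp_rot: [0.83, 0.557, 0.0, 0.0]
contact_force: [-0.9, -0.1, 3.4]
finger_gap: 0.7
grasp_force: 1.8
time: 10.63
tcp_pos: [384.4, 108.8, 177.9]
tcp_rot: [0.83, 0.557, 0.0, -0.0]
contact_force: [-3.8, -0.3, 12.0]
finger_gap: 0.5
grasp_force: 6.1
```

```bash
python3 -m creep '[{"offset":[0,0,1],"twist":[0,0,0]},{"offset":[0,0,0],"twist":[0,0,0]},{"offset":[0,0,0],"twist":[0,0,0]}]'
python3 -m creep '[{"offset":[0,0,1],"twist":[0,0,0]},{"offset":[0,0,0],"twist":[0,0,0]},{"offset":[0,0,0],"twist":[0,0,0]},{"offset":[0,0,0],"twist":[0,0,0]}]'
```

```text
time: 10.88
tcp_pos: [384.4, 108.9, 177.2]
tcp_rot: [0.83, 0.557, 0.0, -0.0]
contact_force: [-8.0, -2.5, 23.1]
finger_gap: 0.7
grasp_force: 11.4
time: 11.22
tcp_pos: [384.4, 108.9, 176.6]
tcp_rot: [0.83, 0.557, 0.0, -0.0]
contact_force: [-11.8, -3.2, 35.2]
finger_gap: 0.5
grasp_force: 17.2
```

Force now climbs linearly to 35 N against a hard stop, with the bar top at about 177 mm, so the lid is home. Drawing back straight up.

```bash
python3 -m creep '[{"offset":[0,0,-8],"twist":[0,0,0]},{"offset":[0,0,-30],"twist":[0,0,0]},{"offset":[0,0,-40],"twist":[0,0,0]},{"offset":[0,0,-40],"twist":[0,0,0]},{"offset":[0,0,-40],"twist":[0,0,0]},{"offset":[0,0,-30],"twist":[0,0,0]},{"offset":[0,0,0],"twist":[0,0,0]},{"offset":[0,0,0],"twist":[0,0,0]}]'
python3 th.py | grep '\['|grep -v '0\.[45678]'
python3 -c "
from h import *
c=get_image('scene');cv2.imwrite('pics/s6.png',cv2.resize(c['img'][60:360,220:440,::-1],None,fx=2,fy=2))
r=regions_of('lid_top','scene')[0];print(r['conf'],r['bbox'])
L=np.array([475.6,71.4,0]);n=np.array([.377,.926,0])
a=np.linspace(0,6.28,60)
for z in(128,120):
    q=np.array([proj(c,L+[49*np.cos(t),49*np.sin(t),z]) for t in a]);print(z,q.min(0).round(1),q.max(0).round(1))"
```

```text
time: 11.88
tcp_pos: [384.7, 109.0, 364.6]
tcp_rot: [0.83, 0.557, 0.001, 0.0]
contact_force: [0.1, 0.9, -1.5]
finger_gap: 0.3
grasp_force: 0.0
scene 0.2 [302.8 125.9] top [302.6 119.3]
scene 0.05 [303.5 139. ] top [303.3 132.8]
scene 0 [303.6 143.6] top [303.5 137.6]
[([274, 135, 61, 18, 677], array([305. , 142.4])), ([369, 242, 45, 67, 1110], array([389.7, 278.4])), ([505, 413, 28, 30, 630], array([518.6, 427.3]))] tip [301.04357131  39.00829985]
top 0.2 [319.  367.2] top [318.4 369.1]
top 0.05 [319.1 365.8] top [318.5 367.5]
top 0 [319.4 364.6] top [318.9 366.3]
[([218, 55, 23, 21, 369], array([228.7,  65.3])), ([252, 187, 47, 38, 433], array([278.7, 208.7])), ([306, 361, 43, 22, 386], array([326.6, 371.5]))] tip [309.47534206 397.69951865]
0.96 [265.1, 181.7, 60.4, 49.3]
128 [267.5 179.5] [326.  224.6]
120 [267.9 182.6] [325.9 227.6]
```

View pics/s6.png

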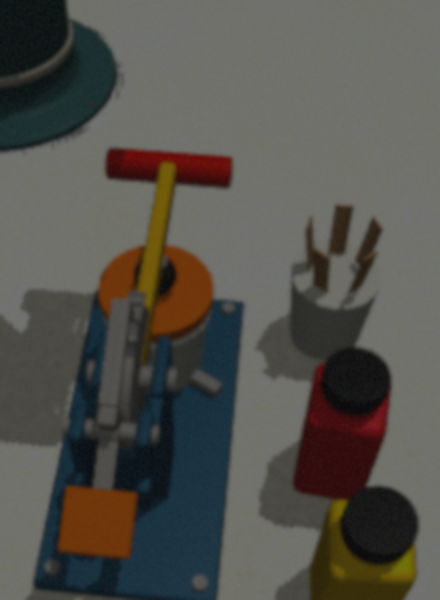

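The arm is down, with the bar at (305,142). The lid's top edge has dropped about 2 px, the tab is still down and the bystanders are where they were. Handing in.

```bash
python3 -c "
from rig import *
print(finish_job())"
```

```text
the job is handed in; nothing more can be done
None
```

I handed the job in at about 12 s: I pressed the tab to its stop, pushed the handle down to a firm stop (35 N, bar at about 0 rad) with the lid apparently home, and drew the hand clear, with the bottles and stick tub unmoved in the pictures; no verdict came back.

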